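# Tap the desk ornament to the middle of its plinth

### The arm

A 6-joint arm with a two-finger parallel gripper is mounted at the origin on the work surface; the furniture and walls round the work are solid. World frame = base frame: x ahead of the robot, y to its left, z up, the work surface at z = 0. Lengths are in mm, angles in rad, forces in N, time in s.
With the tool pointing down it reaches from about 225 to 875 mm from the base axis. Payload 3.4 kg.
Tool frame: the origin (TCP) lies at the very end of the fingers, on their centre line; the grasp point (between the pads) lies 19 mm behind it; z points along the fingers, y is the direction in which the jaws open and shut (so a half turn about z gives the same grasp; the last joint's range is limited). The gripper opens to 85 mm and grips with 20 to 120 N. Pads are 22 mm wide; open, the fingers measure 114 mm over their backs; the gripper's body (76 mm by 85 mm) begins 54 mm behind the grasp point. The pads swing forward as they close: fully open they stand 13 mm farther back than shut.
Start: joints at [1.057, 0.276, 1.505, -0, 1.361, -0.121], TCP at [220.117, 531.238, 207.928] pointing down, gripper open.
Joint ranges: [-2.89, 2.89], [-0.75, 2.08], [0.22, 2.7], [-1.18, 4.32], [0.11, 2.71], [-2.7, 2.7]. Speed limits (rad/s): [2.57, 2.57, 3.14, 3.14, 3.14, 3.14].

### API

Orientations are given as a rotation vector (axis times angle).
In Python, from workcell import r gives the robot as it stands. The module is installed in compiled form; this text tells all that it offers.
- The arm moves only by the tool move_arm, never from a script. Its arguments are lists of equal length, an entry for each row: "xyz": the shift along the tool's x, y, z in m, a list of three; "rot": the turn, a rotation vector about the tool's x, y, z in degrees, a list of three; "hand": the gripper's target within -1 to 1 (fully open at 1, half-way at 0, shut at -1). A call has 1 to 20 rows; each row is the pose to reach, as a shift and turn from the pose commanded when the call began, along the tool's axes at that moment; what a row does not reach only later rows make up. A row lasts 1/12 s, in which the tool goes at most 41.7 mm and 7.16 degrees, less where a joint would pass 70% of its speed; a pose out of reach is approached as far as the arm can. A call with a gripper value outside its range is refused whole. The fingers move at their own pace and stop on an object; "newtons" is the grip in N (left out, the last holds). Time passes only in rows, so rows that repeat a pose let the fingers close. It gives the time, the measured TCP pose, the force and the opening at its end, in the units of the state.
- r.state(): the state, without advancing time (a new reading comes with each control period).
- r.snapshot(name): name is "side" or "top" or "wrist"; returns the picture (400x640x3 uint8, red, green, blue); there is no depth.
- r.camera_model(name): a dict with "K" (3x3 intrinsics, pixels), "k1" (the pictures are not rectified: a ray, as slopes to the right and down, at radius r is drawn at 1 + k1 r^2 times it, then the intrinsics apply), "R" (3x3) and "t" (3): a world point X has camera coordinates R X + t. Camera axes: x right, y down, z forward; pixel columns grow to the right and rows downward; lengths in mm; the calibration is good to about 2 mm. A picture is of the moment at which its call begins: read the wrist's pose just before it. camera_model takes no time and is no camera call; for the wrist camera it gives the pose at the moment of the call.
- r.finish_job(): hands the job in, once; it reports no verdict.
The state is a dict: "clock": time; "joint_positions": joint angles; "joint_vel": joint speeds; "joint_torque": joint torques, N m; "tool_pos": TCP position; "eef_rot": TCP orientation; "force": force on the tool from outside, world axes, zero at the start; "wrist_torque": the same for the moment, N m; "finger_gap": finger opening in mm.
Only numpy, scipy, OpenCV 4.12 (cv2) and the standard library are available. Lean on these libraries where they do the work, as an engineer would, in place of code of your own. Each camera call takes 0.05 s, during which the arm holds its last target.

### The job

On one of the two round stone plinths a small, top-heavy brass ornament with a ball on a thin stem has slipped off centre. With the fingertips, push or tap it gently, low on its base, until it stands upright in the middle of its plinth, inside the inlaid ring, then leave it standing. Do not grasp, lift or tip it over, and leave the obelisk on the other plinth and the other things on the desk where they are.

Things in the scene. Friction and masses are not known exactly. Their poses are not given: they have to be found in the camera images.
- ball_ornament: Brass ball ornament, 58 mm tall, 95 to 150 g, loose on plinth_a; starts 15 to 25 mm off its middle, any direction. Origin: centre of underside, z up its axis; round. From below: foot 22 mm across, 3 mm high; base disc 32 mm across, at 3 to 12 mm height (the widest part; pushed there it slides, pushed at the ball it tips); thin stem; ball 27 mm across, centre 45 mm up.
- plinth_a_top (a point): Middle of the flat top of the round stone plinth that carries the ball ornament, 50 mm above the desk; z up. The plinth is fixed to the desk, its top is 90 mm across (foot 100 mm across). A flush thin brass ring, 40 mm inner and 44 mm outer diameter, is inlaid round the middle.
- plinth_b_top (a point): Middle of the flat top of the other plinth, identical, fixed, 50 mm high; it carries the obelisk. The two plinths change places from run to run and shift; their middles are at least 130 mm apart.
- obelisk: Brass obelisk, square base 34 x 34 mm, tapering, 59 mm tall, 150 g, loose, standing in the middle of plinth_b. Origin: centre of its underside. To be left alone.
- eraser: Eraser 21 x 44 x 12 mm lying loose on the desk, origin at the centre of its underside. To be left alone.
- binder_clip: Black binder clip 32 x 20 x 34 mm standing loose on the desk, origin at the centre of its underside. To be left alone.
- clip_tin: Round tin 63 mm across, 24 mm high, loose on the desk, origin at the centre of its underside. To be left alone.

How it is judged (in metres and radians):
On the way:
1. the fingers touch the ball ornament (contact force between the fingers and ball_ornament above 0.03 N).
At the end, for the whole second after the job is handed in: The ball ornament stands upright (within 0.08 rad) and still on plinth_a, its middle within 6 mm of the plinth's middle; the obelisk still stands upright on plinth_b, within 10 mm of its middle (horizontal distance between ball_ornament and plinth_a_top below 0.006 m and z of ball_ornament in the frame of plinth_a_top between -0.003 and 0.003 m and angle between ball_ornament's own z axis and vertical below 0.08 rad and linear speed of ball_ornament below 0.01 m/s and horizontal distance between obelisk and plinth_b_top below 0.01 m and angle between obelisk's own z axis and vertical below 0.1 rad); the robot touches nothing.
It fails at once if the ball ornament is tipped by more than 0.4 rad (angle between ball_ornament's own z axis and vertical above 0.4 rad).
It fails at once if the ball ornament is lifted more than 8 mm off the plinth or falls off it (z of ball_ornament in the frame of plinth_a_top above 0.008 m or z of ball_ornament in the frame of plinth_a_top below -0.01 m).
It fails at once if the ball ornament is struck or pressed with more than 12 N (contact force between the arm and ball_ornament above 12 N).
It fails at once if the obelisk is moved by more than 8 mm (distance of obelisk from where it was at the start of the episode above 0.008 m).
It fails at once if the eraser, binder clip or clip tin is moved by more than 15 mm (distance of any of eraser, binder_clip, clip_tin from where it was at the start of the episode above 0.015 m).
It also fails if it takes over 40 s, if anything falls off the work surface, if the arm or the gripper's body presses on something with over 40 N, if the wrist force passes 120 N, or if a joint passes its speed limit or range.

## Working session

There is one attempt and no reset: what is moved stays moved. The work goes in short steps, Python scripts to look and compute and a tool call to move; the robot and the scene stay as the last step left them, time stands still between calls to the robot, and variables do not carry over. Pictures are saved under pics/ and viewed, and the job is handed in when it is done.

Besides the shell and the picture viewer there is one more tool, called after "Request:" as name(argument=value, ...) on one line, values as JSON. move_arm: Moves the arm, as the interface text tells. Its arguments: {"type":"object","properties":{"xyz":{"type":"array"},"rot":{"type":"array"},"hand":{"type":"array"},"newtons":{"type":"number"}},"required":["xyz","rot","hand"]}

```bash
mkdir -p pics
python3 - <<'E'
from workcell import r
import cv2
print(r.state())
for n in("top","side","wrist"):
    m=r.camera_model(n);print(n,m)
    cv2.imwrite(f"pics/{n}0.png",r.snapshot(n)[:,:,::-1])
E
```

```text
{'clock': 0.0, 'joint_positions': array([ 1.05699638e+00,  2.76575634e-01,  1.50616734e+00, -1.31761510e-05,
        1.36066653e+00, -1.20969160e-01]), 'joint_vel': array([-1.83750908e-03,  2.18778583e-04,  1.15228458e-03, -4.43141480e-05,
        1.20820834e-04, -9.37689777e-04]), 'joint_torque': array([ 4.06503941e-04, -4.16785240e+01, -2.45802355e+01, -3.87684195e-04,
        1.11301109e-02, -1.35552591e-05]), 'tool_pos': array([219.81971522, 530.69693858, 207.03714657]), 'eef_rot': array([-6.12984482e-01, -3.08064306e+00,  2.71720025e-03]), 'force': array([-0.92642197,  0.69232831,  0.55614192]), 'wrist_torque': array([ 0.03814472, -0.03691814, -0.07590507]), 'finger_gap': 84.84143412488388}
top {'K': array([[514.60212363,   0.        , 324.96909009],
       [  0.        , 514.60212363, 195.82520954],
       [  0.        ,   0.        ,   1.        ]]), 'k1': -0.042207511279936744, 'R': array([[-0.03883374, -0.99922485,  0.00645254],
       [-0.97602187,  0.0365463 , -0.21458257],
       [ 0.21418042, -0.01463087, -0.97668454]]), 't': array([-32.68759833, 508.93216631, 945.35437724])}
side {'K': array([[459.31853726,   0.        , 321.1251088 ],
       [  0.        , 459.31853726, 205.642235  ],
       [  0.        ,   0.        ,   1.        ]]), 'k1': 0.009764646222968737, 'R': array([[-0.10316291,  0.99454508,  0.01541079],
       [ 0.73317745,  0.08650336, -0.67451315],
       [-0.67216683, -0.0582859 , -0.73810197]]), 't': array([ 108.97906265, -323.67840513, 1225.92185374])}
wrist {'K': array([[277.37521517,   0.        , 320.87453641],
       [  0.        , 277.37521517, 197.85195489],
       [  0.        ,   0.        ,   1.        ]]), 'k1': -0.03819648567416558, 'R': array([[ 0.3835267 ,  0.92352833, -0.00164119],
       [ 0.87779904, -0.36398262,  0.31142494],
       [ 0.28701239, -0.12088042, -0.95026934]]), 't': array([-573.47885693,  -39.08241659,  379.95703423])}
```

View pics/top0.png

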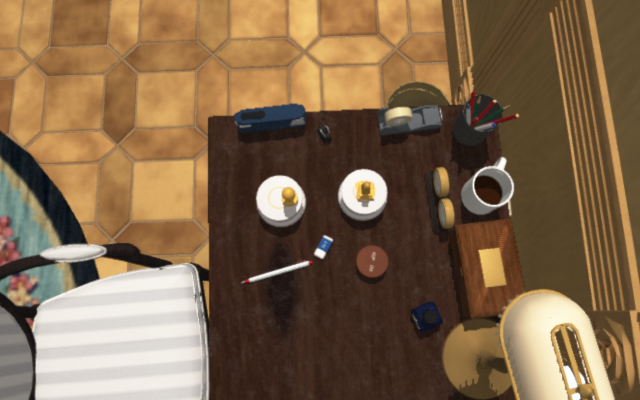

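View pics/side0.png

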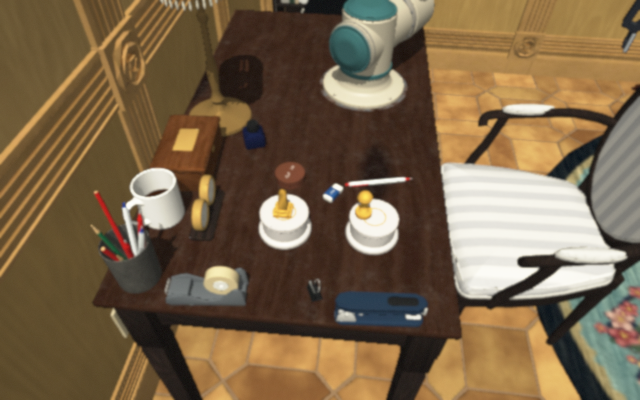

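View pics/wrist0.png

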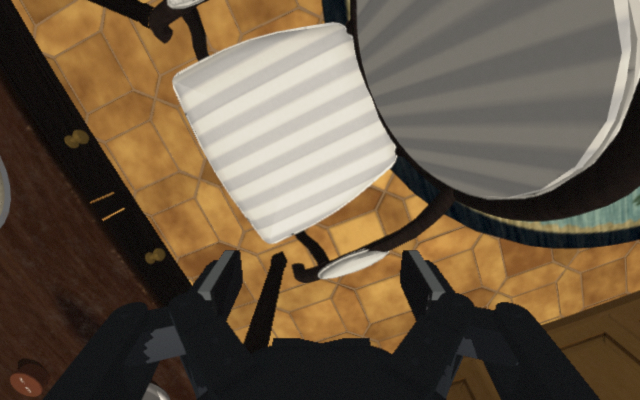

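Plinth_a is the left one in the top view (~(280,200)). The ornament is right of and slightly above the ring, and the obelisk is on the right plinth (~(363,195)). I'll enlarge both.

Run:
```python
import cv2
a=cv2.imread("pics/top0.png")[165:235,245:325]; b=cv2.imread("pics/side0.png")[180:260,335:415]
cv2.imwrite("pics/top0c.png",cv2.resize(a,None,fx=8,fy=8,interpolation=cv2.INTER_CUBIC))
cv2.imwrite("pics/side0c.png",cv2.resize(b,None,fx=7,fy=7,interpolation=cv2.INTER_CUBIC))
```

```text
(no output)
```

View pics/top0c.png

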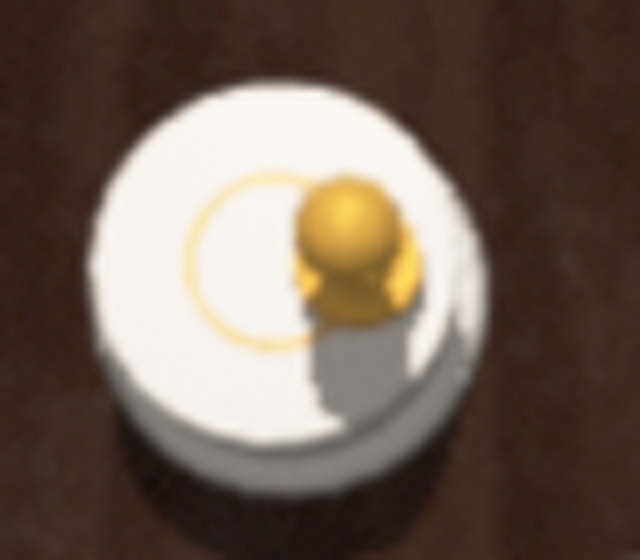

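View pics/side0c.png

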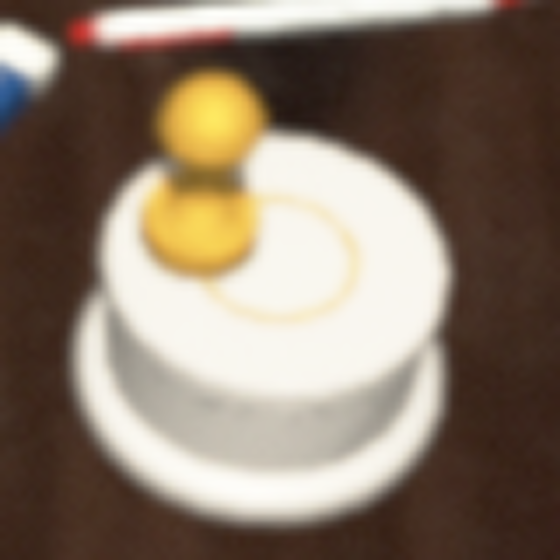

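```bash
cat > h.py <<'E'
import numpy as np, cv2
from workcell import r
def ray(m,u,v):
    K=m["K"];d=np.array([m["k1"],0,0,0,0.])
    p=cv2.undistortPoints(np.array([[[u,v]]],float),K,d)[0,0]
    c=-m["R"].T@m["t"]; return c,m["R"].T@np.array([p[0],p[1],1])
def onz(m,u,v,z):
    c,d=ray(m,u,v); return c+d*(z-c[2])/d[2]
def proj(m,X):
    c=m["R"]@np.asarray(X,float)+m["t"];x,y=c[:2]/c[2];s=1+m["k1"]*(x*x+y*y)
    return m["K"][:2,:2]@[x*s,y*s]+m["K"][:2,2]
E
python3 - <<'E'
from h import *
T=r.camera_model("top");S=r.camera_model("side")
c=lambda a,b,f:((a+.5)/f-.5,(b+.5)/f-.5)
for n,m,o,f,pts in (("top",T,(245,165),8,dict(ring=(275,262,50),ball=(350,228,95),disc=(360,262,58))),("side",S,(335,180),7,dict(ring=(277,259,50),ball=(213,120,95),disc=(200,222,58)))):
    for k,(a,b,z) in pts.items():
        p=c(a,b,f);print(n,k,onz(m,p[0]+o[0],p[1]+o[1],z).round(1))
# obelisk & others
print("obel plinth top cam",onz(T,363,194,50).round(1),"tin",onz(T,372,262,24),"eraser",onz(T,324,247,12),"clip",onz(T,324,132,20),"stapler",onz(T,270,118,40))
from scipy.spatial.transform import Rotation as R
s=r.state();print(R.from_rotvec(s["eef_rot"]).as_matrix().round(4), s["clock"])
w=r.camera_model("wrist");M=R.from_rotvec(s["eef_rot"]).as_matrix()
print("cam in tool",M.T@(-w["R"].T@w["t"]-s["tool_pos"]))
E
```

```text
top ring [508.9  37.8  50. ]
top ball [506.5  16.7  95. ]
top disc [506.4  16.6  58. ]
side ring [510.1  40.5  50. ]
side ball [504.9  19.6  95. ]
side disc [506.6  19.5  58. ]
obel plinth top cam [ 509.4 -126.7   50. ] tin [ 378.39237629 -139.28124553   24.        ] eraser [412.79834923 -46.750113    12.        ] clip [650.49210543 -55.85417745  20.        ] stapler [677.68495127  53.68698835  40.        ]
[[-9.238e-01  3.828e-01 -7.000e-04]
 [ 3.828e-01  9.238e-01 -1.200e-03]
 [ 1.000e-04 -1.400e-03 -1.000e+00]] 0.15
cam in tool [  80.69767355   -0.61255578 -165.14854331]
```

The top and side views agree: plinth_a centre ≈ (509.5, 39), ornament ≈ (506.3, 18). I'll push along about +y (azimuth ~82°) with the shut fingers' flat x-side. The hand will lean back 12° so the tip leads and the ball stays clear.

```bash
cat >> h.py <<'E'
from scipy.spatial.transform import Rotation as Ro
def target(az,tilt):
    p=np.array([np.cos(np.radians(az)),np.sin(np.radians(az)),0]);u=np.array([0,0,1.]);t=np.radians(tilt)
    z=p*np.sin(t)-u*np.cos(t);x=p*np.cos(t)+u*np.sin(t)
    return np.stack([x,np.cross(z,x),z],1)
def rel(pos,M):
    s=r.state();A=Ro.from_rotvec(s["eef_rot"]).as_matrix()
    return (A.T@(np.array(pos)-s["tool_pos"])/1000).round(4), np.degrees(Ro.from_matrix(A.T@M).as_rotvec()).round(2)
E
python3 - <<'E'
from h import *
print(rel((499.5,-30,160),target(82,12)))
E
```

```text
(array([-0.473 , -0.411 ,  0.0478]), array([-7.98, 10.26, 75.19]))
```

Request:
move_arm(xyz=[[-0.02,-0.017,0],[-0.05,-0.043,0],[-0.08,-0.07,0],[-0.11,-0.095,0],[-0.14,-0.12,0],[-0.17,-0.148,0],[-0.2,-0.174,0],[-0.23,-0.2,0],[-0.26,-0.226,0],[-0.29,-0.252,0],[-0.32,-0.278,0],[-0.35,-0.304,0],[-0.38,-0.33,0],[-0.41,-0.356,0.01],[-0.435,-0.378,0.02],[-0.455,-0.395,0.03],[-0.467,-0.406,0.04],[-0.473,-0.411,0.048],[-0.473,-0.411,0.048],[-0.473,-0.411,0.048]], rot=[[0,0,4],[0,0,9],[0,0,14],[0,0,19],[0,0,24],[0,0,29],[0,0,34],[-1,1,39],[-2,2,44],[-3,3,49],[-4,4,54],[-5,5,59],[-6,6,64],[-7,7,69],[-8,8,73],[-8,9,75],[-8,10,75],[-8,10.3,75.2],[-8,10.3,75.2],[-8,10.3,75.2]], hand=[-1,-1,-1,-1,-1,-1,-1,-1,-1,-1,-1,-1,-1,-1,-1,-1,-1,-1,-1,-1], newtons=20)

```text
clock: 1.82
tool_pos: [499.0, -28.8, 159.4]
eef_rot: [-2.258, -1.962, -0.239]
force: [-0.5, 1.0, -0.5]
finger_gap: -0.0
```

Run:
```python
from h import *
s=r.state();print(s["clock"],s["tool_pos"],s["finger_gap"],s["force"])
print(rel((499.5,-30,160),target(82,12)))
cv2.imwrite("pics/w1.png",r.snapshot("wrist")[:,:,::-1])
```

```text
1.8167 [498.97270278 -28.7910491  159.36100366] -0.02391231136487634 [-0.53708614  1.00894072 -0.45759475]
(array([-0.001 ,  0.0007, -0.0009]), array([-0.11, -0.19, -0.05]))
```

View pics/w1.png

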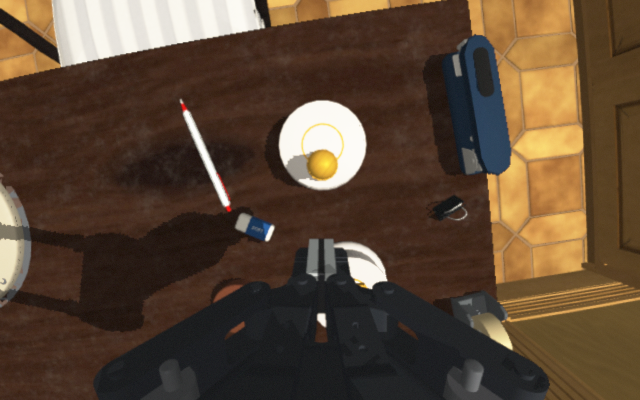

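The ornament (322,165) sits directly ahead of the shut fingers (320,245), on the ring's near side. Next I descend beside the plinth.

Request:
move_arm(xyz=[[-0.004,0,0.018],[-0.008,0,0.036],[-0.012,0,0.054],[-0.016,0,0.072],[-0.019,0,0.09],[-0.0215,0,0.101],[-0.0215,0,0.101],[-0.0215,0,0.101]], rot=[[0,0,0],[0,0,0],[0,0,0],[0,0,0],[0,0,0],[0,0,0],[0,0,0],[0,0,0]], hand=[-1,-1,-1,-1,-1,-1,-1,-1])

```text
clock: 2.53
tool_pos: [499.4, -27.8, 57.2]
eef_rot: [-2.257, -1.966, -0.24]
force: [0.9, -0.7, -0.3]
finger_gap: -0.3
```

Run:
```python
from h import *
s=r.state();print(s["clock"],s["tool_pos"],s["force"])
im=r.snapshot("wrist")[:,:,::-1];cv2.imwrite("pics/w2.png",im)
cv2.imwrite("pics/w2c.png",cv2.resize(im[60:310,200:440],None,fx=2.4,fy=2.4,interpolation=cv2.INTER_CUBIC))
cv2.imwrite("pics/s2c.png",cv2.resize(r.snapshot("side")[170:270,230:430,::-1],None,fx=4,fy=4,interpolation=cv2.INTER_CUBIC))
print(rel((499.5,-30,56),target(82,12)))
```

```text
2.5333 [499.44223816 -27.79446183  57.24276871] [ 0.90917276 -0.74090093 -0.33765136]
(array([-0.0018, -0.0009,  0.0017]), array([ 0.14, -0.11,  0.1 ]))
```

View pics/w2c.png

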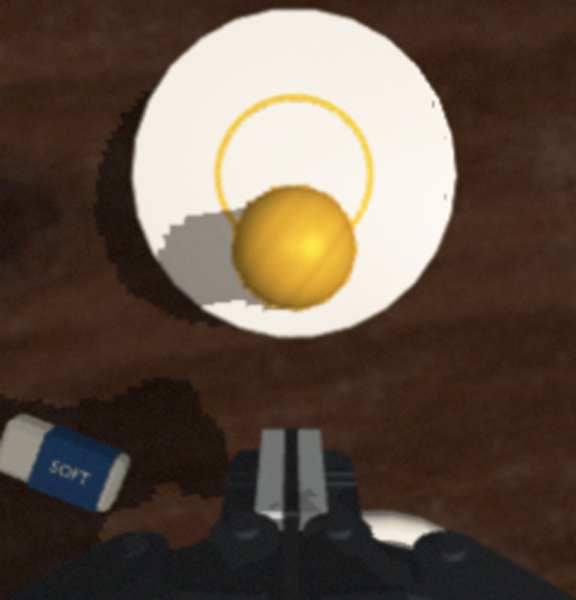

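View pics/s2c.png

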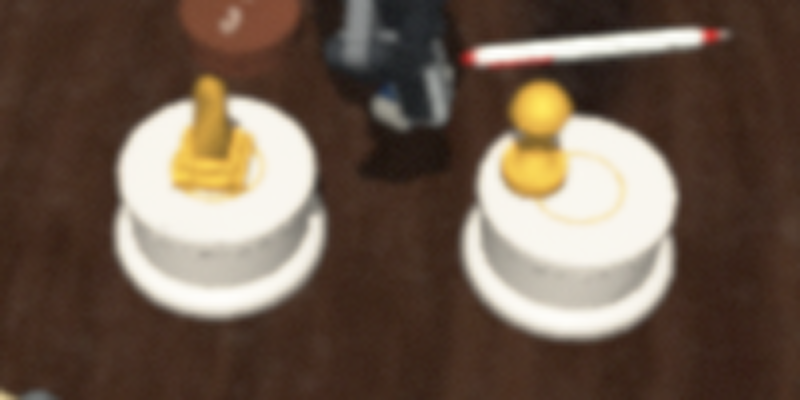

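Ring, ornament and fingertip all line up on crop column ~293, so lateral alignment is within 1 mm. I move to just short of contact, then push slowly.

Request:
move_arm(xyz=[[0.0028,0,0.0012],[0.0056,0,0.0022],[0.0086,0,0.003],[0.0116,0,0.0035],[0.0137,0,0.004],[0.0152,0,0.0043],[0.0166,0,0.0046],[0.0181,0,0.0049],[0.0196,0,0.0052],[0.021,0,0.0055],[0.0225,0,0.0058],[0.024,0,0.0061],[0.0254,0,0.0064],[0.0254,0,0.0064]], rot=[[0,0,0],[0,0,0],[0,0,0],[0,0,0],[0,0,0],[0,0,0],[0,0,0],[0,0,0],[0,0,0],[0,0,0],[0,0,0],[0,0,0],[0,0,0],[0,0,0]], hand=[-1,-1,-1,-1,-1,-1,-1,-1,-1,-1,-1,-1,-1,-1])

```text
clock: 3.8
tool_pos: [503.4, -3.1, 55.7]
eef_rot: [-2.259, -1.964, -0.24]
force: [-0.0, 0.2, 1.1]
finger_gap: 0.3
```

```bash
cat > look.py <<'E'
from h import *
import sys
n=sys.argv[1]
s=r.state();print(s["clock"],s["tool_pos"],s["force"])
im=r.snapshot("wrist")[:,:,::-1]
cv2.imwrite(f"pics/w{n}c.png",cv2.resize(im[60:310,200:440],None,fx=2.4,fy=2.4,interpolation=cv2.INTER_CUBIC))
cv2.imwrite(f"pics/s{n}c.png",cv2.resize(r.snapshot("side")[180:260,335:415,::-1],None,fx=7,fy=7,interpolation=cv2.INTER_CUBIC))
E
python3 look.py 3
```

```text
3.8 [503.44553295  -3.13995247  55.7007044 ] [-0.0263201   0.15008907  1.08415963]
```

View pics/w3c.png

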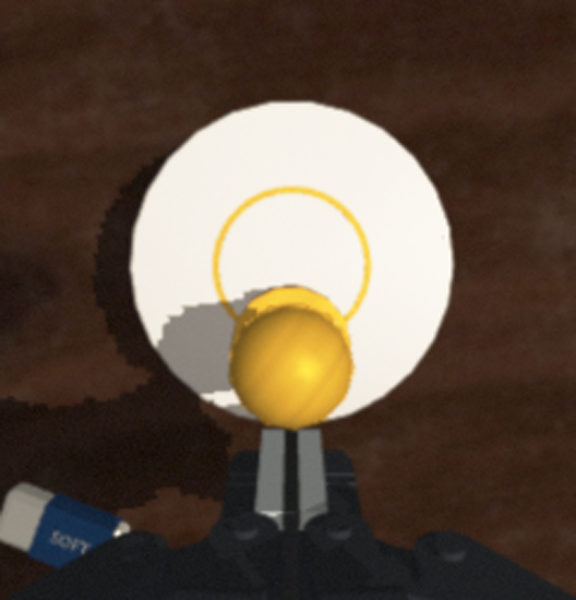

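View pics/s3c.png

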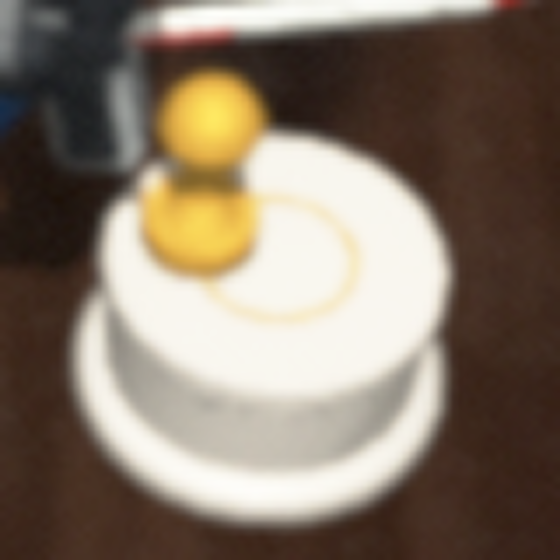

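No contact yet: the ornament is unchanged and the force is about zero. I'll check where the fingertip really is by projecting it into the views.

Run:
```python
from h import *
s=r.state();A=Ro.from_rotvec(s["eef_rot"]).as_matrix();S=r.camera_model("side");W=r.camera_model("wrist")
for n,o in dict(tcp=(0,0,0),lead=(11,0,0),leadup=(11,0,-19),l7=(7,7,0),r7=(7,-7,0),trail=(-11,0,0)).items():
    X=s["tool_pos"]+A@np.array(o)
    a=proj(S,X);b=proj(W,X);print(n,X.round(1),((a-[335,180])*7).round(),((b-[200,60])*2.4).round())
for X in ((506.3,18,50),(506.3,18,58),(506.3,18,95),(509.5,39,50)):
    print(X,((proj(S,X)-[335,180])*7).round(),((proj(W,X)-[200,60])*2.4).round())
im=r.snapshot("side")[150:260,290:420,::-1]
cv2.imwrite("pics/s3d.png",cv2.resize(im,None,fx=5,fy=5,interpolation=cv2.INTER_CUBIC))
```

```text
tcp [503.5  -3.4  55.7] [110. 208.] [293. 419.]
lead [505.    7.3  58. ] [151. 210.] [293. 381.]
leadup [504.4   3.3  76.6] [141. 159.] [293. 412.]
l7 [511.4   2.5  57.2] [131. 229.] [319. 395.]
r7 [497.5   4.4  57.2] [141. 190.] [267. 395.]
trail [502.  -14.   53.4] [ 70. 207.] [293. 454.]
(506.3, 18, 50) [189. 238.] [292. 338.]
(506.3, 18, 58) [191. 218.] [292. 342.]
(506.3, 18, 95) [203. 120.] [293. 363.]
(509.5, 39, 50) [268. 254.] [293. 261.]
```

View pics/s3d.png

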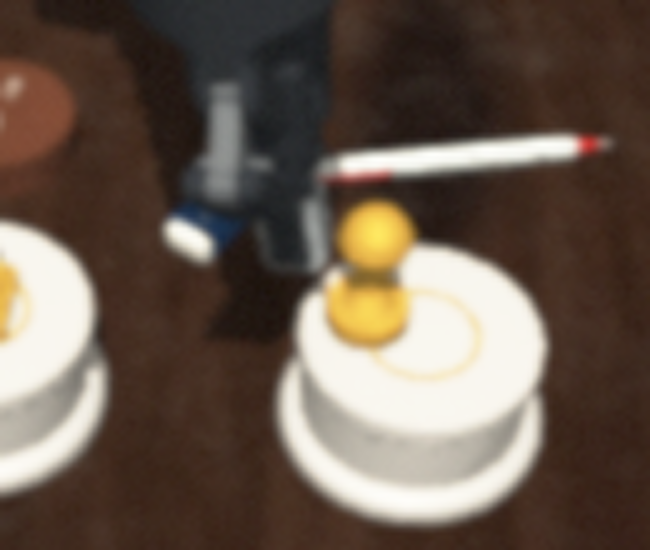

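The projection disagrees with the pictures. Both the side and wrist views put the visible fingertip about 20–25 mm higher than the reported TCP, so it would be at ball or stem height. I'm backing off before touching anything and checking this lower down, beside the plinth.

Request:
move_arm(xyz=[[-0.007,0,-0.0015],[-0.014,0,-0.003],[-0.0215,0,-0.0046],[-0.0225,0,0.001],[-0.024,0,0.007],[-0.0252,0,0.013],[-0.0252,0,0.013],[-0.0252,0,0.013]], rot=[[0,0,0],[0,0,0],[0,0,0],[0,0,0],[0,0,0],[0,0,0],[0,0,0],[0,0,0]], hand=[-1,-1,-1,-1,-1,-1,-1,-1])

```text
clock: 4.62
tool_pos: [499.8, -24.7, 37.0]
eef_rot: [-2.258, -1.963, -0.239]
force: [0.3, -0.0, -0.3]
finger_gap: 0.1
```

Run:
```python
from h import *
s=r.state();print(s);A=Ro.from_rotvec(s["eef_rot"]).as_matrix();S=r.camera_model("side");W=r.camera_model("wrist");T=r.camera_model("top")
for n,o in dict(tcp=(0,0,0),lead=(11,0,0),l=(11,11,0),rr=(11,-11,0),trail=(-11,0,0),up=(0,0,-50)).items():
    X=s["tool_pos"]+A@np.array(o)
    print(n,X.round(1),*[proj(m,X).round(1) for m in (S,W,T)])
for n,(a,b,c,d) in dict(side=(150,250,290,420),wrist=(120,320,220,420),top=(150,240,240,360)).items():
    im=r.snapshot(n)[a:b,c:d,::-1];f=dict(side=6,wrist=3,top=6)[n]
    cv2.imwrite(f"pics/{n}4.png",cv2.resize(im,None,fx=f,fy=f,interpolation=cv2.INTER_CUBIC))
```

```text
{'clock': 4.6167, 'joint_positions': array([-0.35199738,  0.33845051,  1.92226913,  0.25666312,  0.94356239,
       -0.36988496]), 'joint_vel': array([ 1.63234809e-04, -9.51662163e-03, -1.34580389e-02,  8.43673271e-05,
        3.57534757e-03,  1.48626106e-04]), 'joint_torque': array([-1.17320451e-01, -3.78891492e+01, -1.72039407e+01,  8.65833946e-01,
        4.23029708e-01, -5.24584684e-03]), 'tool_pos': array([499.79937915, -24.70560401,  36.96722241]), 'eef_rot': array([-2.25821854, -1.96268217, -0.23900026]), 'force': array([ 0.33651625, -0.04077213, -0.3013723 ]), 'wrist_torque': array([-0.08588068, -0.02485844,  0.01220334]), 'finger_gap': 0.13452972454822457}
tcp [499.8 -24.7  37. ] [338.9 214. ] [322.1 234.5] [311.2 202. ]
lead [501.3 -14.1  39.3] [344.5 214.3] [322.1 219. ] [305.8 201.3]
l [512.2 -15.6  39.3] [343.3 218.6] [339.1 218.9] [306.4 195.8]
rr [490.4 -12.5  39.3] [345.8 210. ] [305. 219.] [305.2 206.7]
trail [498.3 -35.4  34.7] [333.3 213.7] [322.  249.4] [316.6 202.8]
up [498.4 -35.1  85.8] [334.4 195. ] [322.4 279.4] [316.3 197.3]
```

View pics/side4.png

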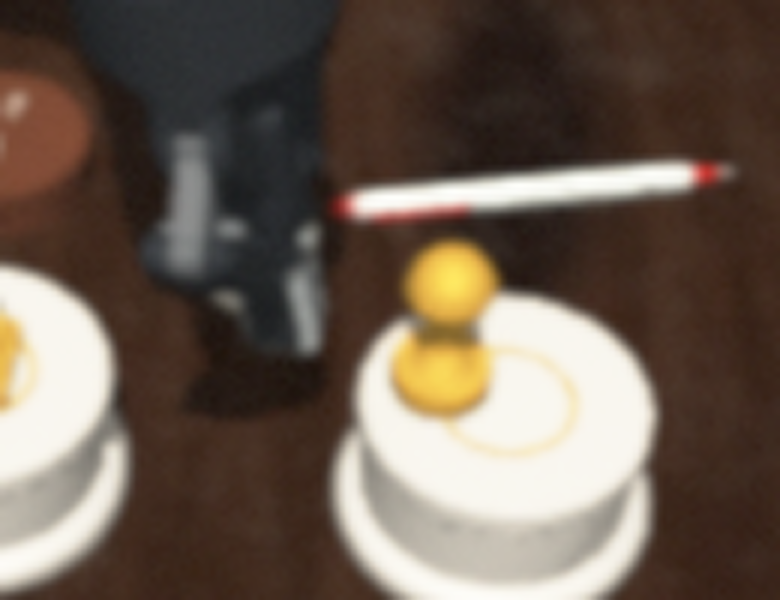

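View pics/wrist4.png

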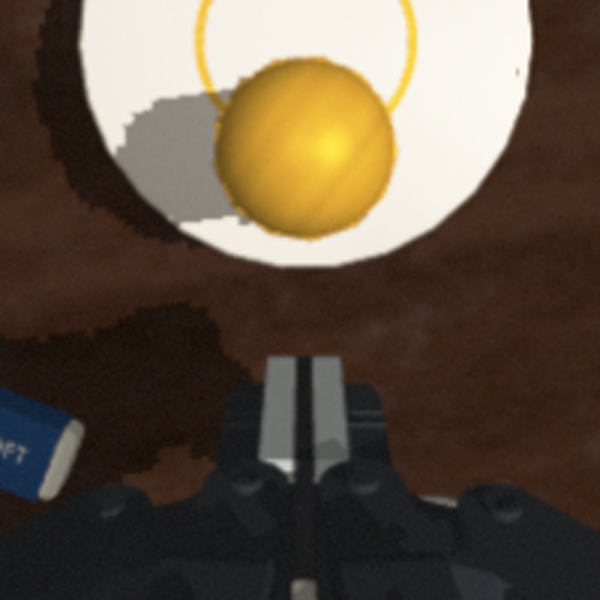

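View pics/top4.png

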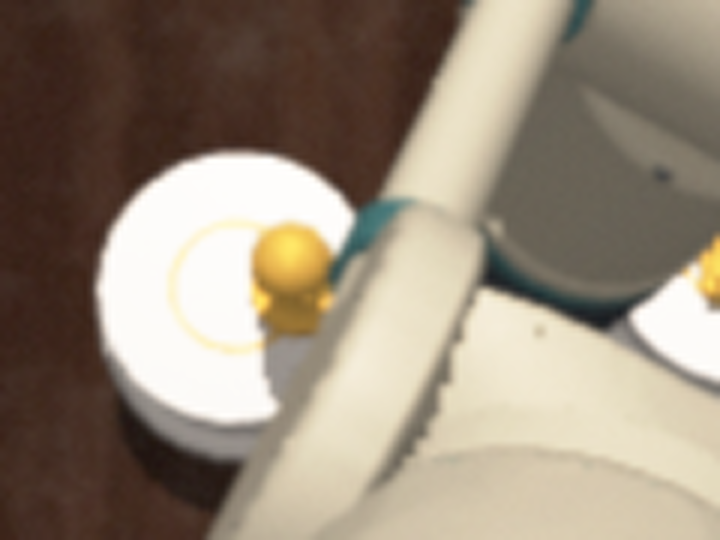

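Three findings are consistent: the side view puts the tip about 8 px higher, the wrist view shifts it about 19 px, and the front-face half-width is about 11 mm. Together they put the real fingertip ~22 mm short of the reported TCP. To test this I'll advance slowly at nominal z≈35. If the reported TCP were right, the fingers would touch the fixed plinth rim and the force would show it.

Request:
move_arm(xyz=[[0,0,0.0015],[-0.0004,0,0.0025],[0.0016,0,0.0029],[0.0036,0,0.0033],[0.0055,0,0.0037],[0.0065,0,0.004],[0.0075,0,0.0042],[0.0085,0,0.0044],[0.0095,0,0.0046],[0.0095,0,0.0046]], rot=[[0,0,0],[0,0,0],[0,0,0],[0,0,0],[0,0,0],[0,0,0],[0,0,0],[0,0,0],[0,0,0],[0,0,0]], hand=[-1,-1,-1,-1,-1,-1,-1,-1,-1,-1])

```text
clock: 5.6
tool_pos: [501.9, -14.7, 35.2]
eef_rot: [-2.259, -1.964, -0.24]
force: [-0.1, -0.4, 0.6]
finger_gap: 0.1
```

```bash
cat > look2.py <<'E'
from h import *
import sys
n=sys.argv[1]
s=r.state();print(s["clock"],s["tool_pos"],s["force"],s["wrist_torque"])
a=cv2.resize(r.snapshot("side")[165:250,330:415,::-1],None,fx=6,fy=6,interpolation=cv2.INTER_CUBIC)
b=cv2.resize(r.snapshot("wrist")[110:280,235:405,::-1],None,fx=3,fy=3,interpolation=cv2.INTER_CUBIC)
h=cv2.hconcat([cv2.resize(a,(400,400)),cv2.resize(b,(400,400))])
cv2.imwrite(f"pics/c{n}.png",h)
E
python3 look2.py 5
```

```text
5.6 [501.87816657 -14.74308184  35.22715731] [-0.05423749 -0.42694014  0.57448642] [-0.11768948  0.06124467 -0.02228159]
```

View pics/c5.png

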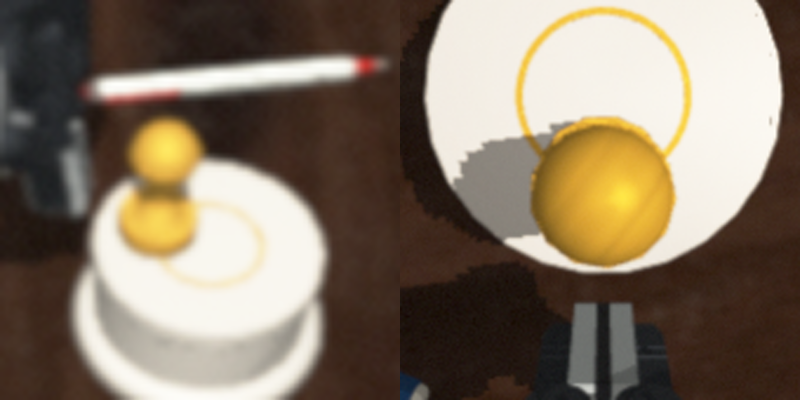

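Request:
move_arm(xyz=[[0.0012,0,0.0003],[0.0025,0,0.0005],[0.0037,0,0.0008],[0.0049,0,0.001],[0.0049,0,0.001]], rot=[[0,0,0],[0,0,0],[0,0,0],[0,0,0],[0,0,0]], hand=[-1,-1,-1,-1,-1])

```text
clock: 6.12
tool_pos: [502.5, -9.7, 35.3]
eef_rot: [-2.259, -1.964, -0.24]
force: [-0.7, 0.5, 0.5]
finger_gap: 0.4
```

```bash
python3 look2.py 6
```

```text
6.1167 [502.53607123  -9.72640898  35.26795584] [-0.70868354  0.5205307   0.46187219] [-0.12445526  0.05718028 -0.00266175]
```

View pics/c6.png

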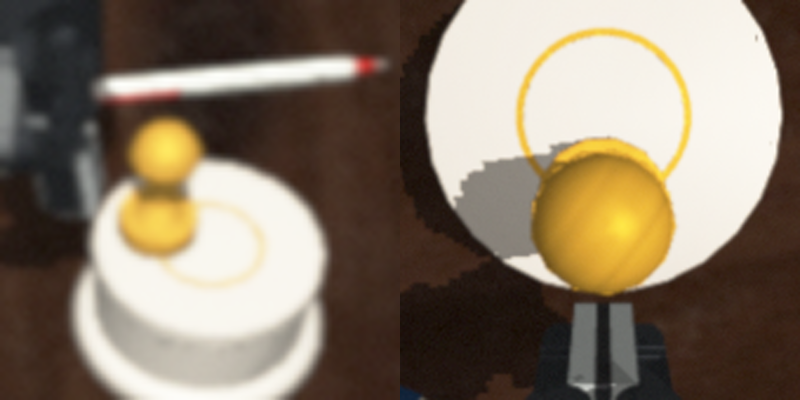

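Run:
```python
from h import *
s=r.state();A=Ro.from_rotvec(s["eef_rot"]).as_matrix();S=r.camera_model("side")
im=r.snapshot("side")[180:235,330:400,::-1].astype(float)
im=np.clip(im*1.6+20,0,255).astype(np.uint8)
im=cv2.resize(im,None,fx=10,fy=10,interpolation=cv2.INTER_CUBIC)
for d,c in ((0,(0,0,255)),(18,(0,255,0)),(22,(255,255,0)),(26,(255,0,255))):
  for y in (8,-8):
    P=[proj(S,s["tool_pos"]+A@np.array([w,y,-d])) for w in (-11,11)]
    P=[tuple(int((v+.5)*10) for v in p-[330,180]) for p in P]
    print(d,y,P)
    if d and y>0: cv2.line(im,*P,c,1)
cv2.imwrite("pics/s7.png",im)
```

```text
0 8 [(105, 396), (219, 402)]
0 -8 [(123, 335), (236, 340)]
18 8 [(89, 330), (205, 336)]
18 -8 [(108, 268), (222, 273)]
22 8 [(86, 315), (202, 321)]
22 -8 [(104, 253), (219, 258)]
26 8 [(82, 300), (199, 306)]
26 -8 [(101, 238), (216, 243)]
```

View pics/s7.png

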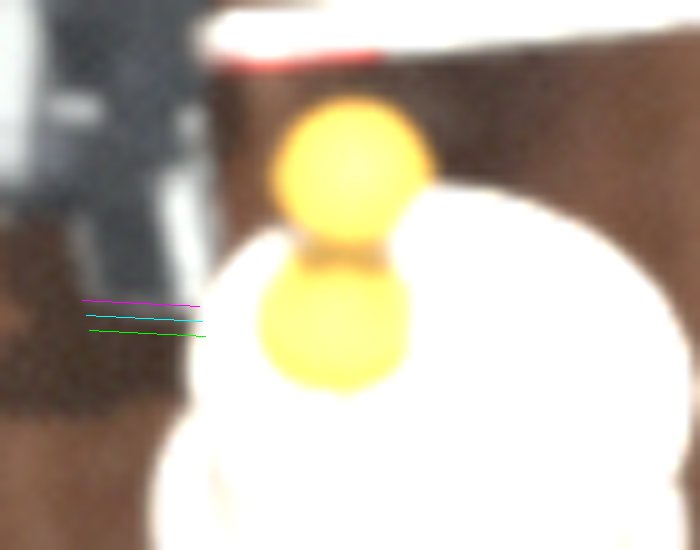

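The fingertip is really inside the plinth's footprint at nominal z=35 with zero force, so the fingers are shorter than reported. The overlay gives about 26 mm, which puts the tip centre at z≈61. I lower 4.5 mm to disc mid-height and edge closer.

Request:
move_arm(xyz=[[-0.0004,0,0.002],[-0.0009,0,0.0044],[0.0005,0,0.0047],[0.0018,0,0.005],[0.003,0,0.0053],[0.003,0,0.0053]], rot=[[0,0,0],[0,0,0],[0,0,0],[0,0,0],[0,0,0],[0,0,0]], hand=[-1,-1,-1,-1,-1,-1])

```text
clock: 6.77
tool_pos: [503.1, -5.7, 30.7]
eef_rot: [-2.259, -1.964, -0.24]
force: [-0.0, -0.8, 1.1]
finger_gap: -0.5
```

```bash
cat > look3.py <<'E'
from h import *
import sys
n=sys.argv[1]
s=r.state();A=Ro.from_rotvec(s["eef_rot"]).as_matrix();S=r.camera_model("side")
print(s["clock"],s["tool_pos"],s["force"],s["wrist_torque"])
def crop(u,v,w,h,name,f,g=1):
    im=r.snapshot(name)[v:v+h,u:u+w,::-1].astype(float)
    im=np.clip(im*g,0,255).astype(np.uint8)
    return cv2.resize(im,(400,400),interpolation=cv2.INTER_CUBIC)
a=crop(335,175,60,60,"side",0,1.3);b=crop(235,110,170,170,"wrist",0)
for y in (8,):
    P=[proj(S,s["tool_pos"]+A@np.array([w,y,-26])) for w in (-11,11)]
    P=[tuple(int((v+.5)*400/60) for v in p-[335,175]) for p in P];cv2.line(a,*P,(255,0,255),1)
cv2.imwrite(f"pics/c{n}.png",cv2.hconcat([a,b]))
E
python3 look3.py 8
```

```text
6.7667 [503.11274769  -5.70757701  30.68914823] [-0.0424917  -0.80703858  1.05033262] [-0.12569281  0.00788645  0.00998245]
```

View pics/c8.png

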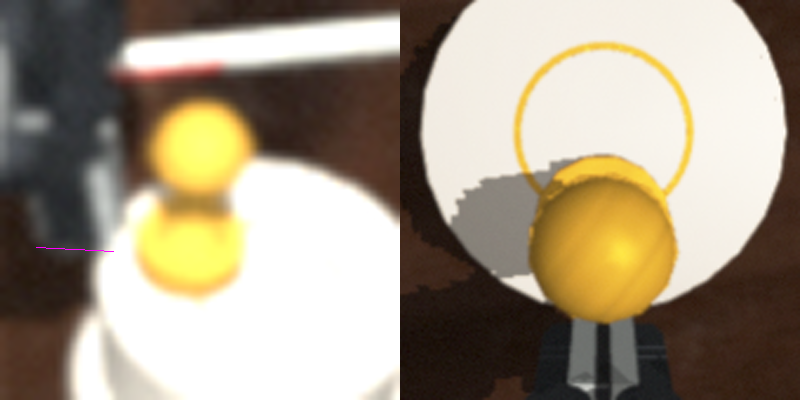

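Run:
```python
from h import *
S=r.camera_model("side");f=lambda X:((proj(S,X)-[335,175]+.5)*400/60).round()
s=r.state();A=Ro.from_rotvec(s["eef_rot"]).as_matrix()
for z in (50,53,62,95): print(z,"ctr",f((506.3,18.7,z)),"left",f((504.2,2.9,z)),"near",f((522,18.7,z)))
for y in (8,0,-8): 
  X=s["tool_pos"]+A@np.array([11,y,-26]);print("tip",y,X.round(1),f(X))
```

```text
50 ctr [186. 263.] left [129. 253.] near [183. 306.]
53 ctr [187. 256.] left [130. 246.] near [184. 299.]
62 ctr [189. 234.] left [132. 224.] near [187. 277.]
95 ctr [200. 151.] left [141. 141.] near [197. 195.]
tip 8 [511.8  -1.8  58.5] [113. 251.]
tip 0 [503.9  -0.6  58.5] [119. 230.]
tip -8 [496.    0.5  58.5] [124. 210.]
```

The tip centre is at z≈58.5 and the disc spans 53–62. I lower a further 1.5 mm and push forward slowly.

Request:
move_arm(xyz=[[-0.0003,0,0.0015],[0.0009,0,0.0018],[0.0021,0,0.002],[0.0033,0,0.0023],[0.0044,0,0.0025],[0.0056,0,0.0028],[0.0068,0,0.003],[0.008,0,0.0033],[0.008,0,0.0033]], rot=[[0,0,0],[0,0,0],[0,0,0],[0,0,0],[0,0,0],[0,0,0],[0,0,0],[0,0,0],[0,0,0]], hand=[-1,-1,-1,-1,-1,-1,-1,-1,-1])

```text
clock: 7.62
tool_pos: [504.4, 2.7, 29.2]
eef_rot: [-2.259, -1.964, -0.24]
force: [-0.4, -0.6, -0.1]
finger_gap: 0.0
```

```bash
python3 look3.py 9
```

```text
7.6167 [504.35660974   2.67585891  29.17821014] [-0.40161449 -0.6149919  -0.13838936] [-0.14274217 -0.01930832 -0.04048204]
```

View pics/c9.png

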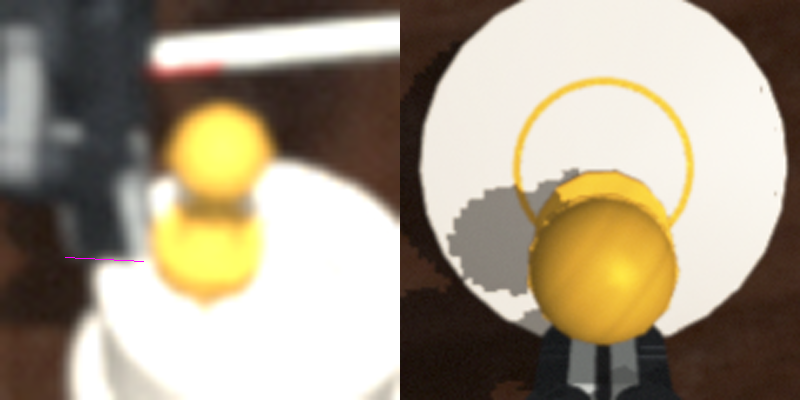

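Contact confirmed: the ornament slid ~4.7 mm and stays upright (ball to disc column offset unchanged). Continuing 12 mm.

Request:
move_arm(xyz=[[0.0012,0,0.0003],[0.0024,0,0.0005],[0.0036,0,0.0008],[0.0048,0,0.001],[0.006,0,0.0013],[0.0072,0,0.0015],[0.0084,0,0.0018],[0.0096,0,0.002],[0.0108,0,0.0023],[0.0117,0,0.0025],[0.0117,0,0.0025]], rot=[[0,0,0],[0,0,0],[0,0,0],[0,0,0],[0,0,0],[0,0,0],[0,0,0],[0,0,0],[0,0,0],[0,0,0],[0,0,0]], hand=[-1,-1,-1,-1,-1,-1,-1,-1,-1,-1,-1])

```text
clock: 8.63
tool_pos: [506.0, 14.5, 29.2]
eef_rot: [-2.259, -1.964, -0.24]
force: [-0.8, -0.1, -0.8]
finger_gap: 0.0
```

```bash
sed -i 's/235,110,170,170/225,130,190,190/' look3.py; python3 look3.py 10
python3 - <<'E'
from h import *
cv2.imwrite("pics/t10.png",cv2.resize(r.snapshot("top")[165:235,245:325,::-1],None,fx=8,fy=8,interpolation=cv2.INTER_CUBIC))
E
```

```text
8.6333 [505.97322404  14.54469108  29.17653952] [-0.82194813 -0.05750846 -0.81090625] [-0.17004922  0.00374059  0.00538429]
```

View pics/c10.png

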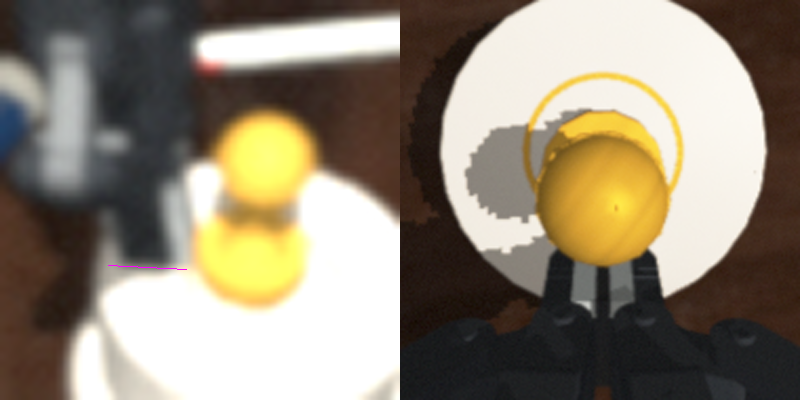

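View pics/t10.png

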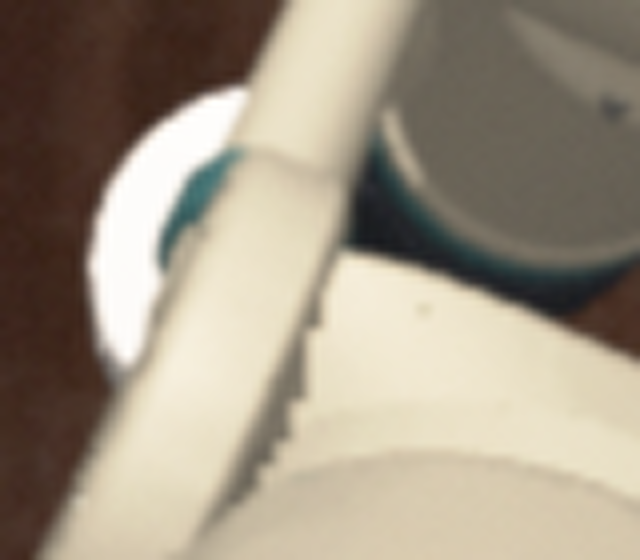

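Run:
```python
from h import *
W=r.camera_model("wrist");S=r.camera_model("side")
g=lambda X:((proj(W,X)-[225,130]+.5)*400/190)
p=np.array([np.cos(np.radians(82)),np.sin(np.radians(82)),0])
u=lambda x,y:onz(W,(x-.5)/400*190+225,(y-.5)/400*190+130,0)
def at(x,y,z): return onz(W,(x+.5)*190/400-.5+225,(y+.5)*190/400-.5+130,z)
top=at(203,73,50);l=at(124,148,50);rr=at(282,148,50)
ctr=top-22*p;print("ring ctr",ctr.round(1),((l+rr)/2).round(1))
print("orn from disc far",(at(203,110,62)-16*p).round(1),"ball",at(203,200,95).round(1))
h=lambda x,y,z:onz(S,(x+.5)*60/400-.5+335,(y+.5)*60/400-.5+175,z)
print("side ball",h(266,160,95).round(1),"disc",h(250,262,58).round(1),"ring was 510.1 40.5")
```

```text
ring ctr [508.7  37.6  50. ] [508.9  39.4  50. ]
orn from disc far [508.2  34.4  62. ] ball [508.2  34.4  95. ]
side ball [507.5  36.5  95. ] disc [511.1  35.9  58. ] ring was 510.1 40.5
```

Three estimates put the remaining error at 3–4.5 mm in y, with lateral error under 1.5 mm. I push 4 mm more, then back straight off.

Request:
move_arm(xyz=[[0.001,0,0.0002],[0.002,0,0.0004],[0.003,0,0.0006],[0.0039,0,0.0008],[0.0039,0,0.0008],[0.0029,0,0.0006],[0,0,0],[-0.005,0,-0.001],[-0.015,0,-0.003],[-0.025,0,-0.0053],[-0.035,0,-0.0075],[-0.035,0,-0.0075]], rot=[[0,0,0],[0,0,0],[0,0,0],[0,0,0],[0,0,0],[0,0,0],[0,0,0],[0,0,0],[0,0,0],[0,0,0],[0,0,0],[0,0,0]], hand=[-1,-1,-1,-1,-1,-1,-1,-1,-1,-1,-1,-1])

```text
clock: 9.78
tool_pos: [501.3, -23.6, 29.1]
eef_rot: [-2.262, -1.962, -0.24]
force: [0.4, -0.5, 0.2]
finger_gap: -0.2
```

```bash
sed -i 's/225,130,190,190/225,70,190,190/;s/335,175,60,60/340,180,60,60/' look3.py; python3 look3.py 11
python3 - <<'E'
from h import *
cv2.imwrite("pics/t11.png",cv2.resize(r.snapshot("top")[165:235,245:325,::-1],None,fx=8,fy=8,interpolation=cv2.INTER_CUBIC))
E
```

```text
9.7833 [501.28568897 -23.58231226  29.12968788] [ 0.43037131 -0.4929426   0.19352167] [-0.11140163  0.00976201  0.00076666]
```

View pics/c11.png

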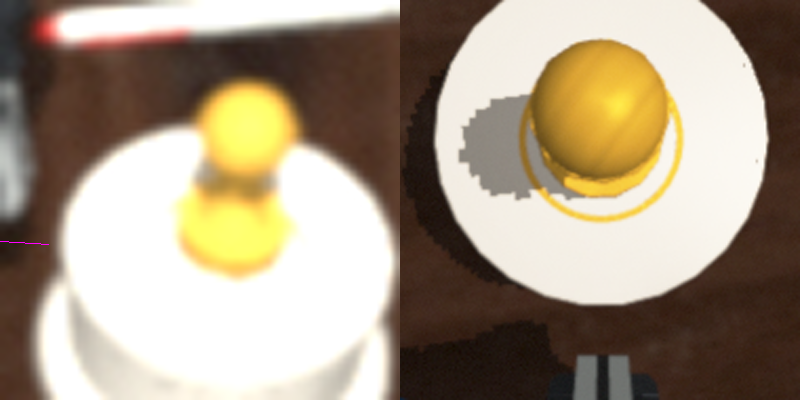

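View pics/t11.png

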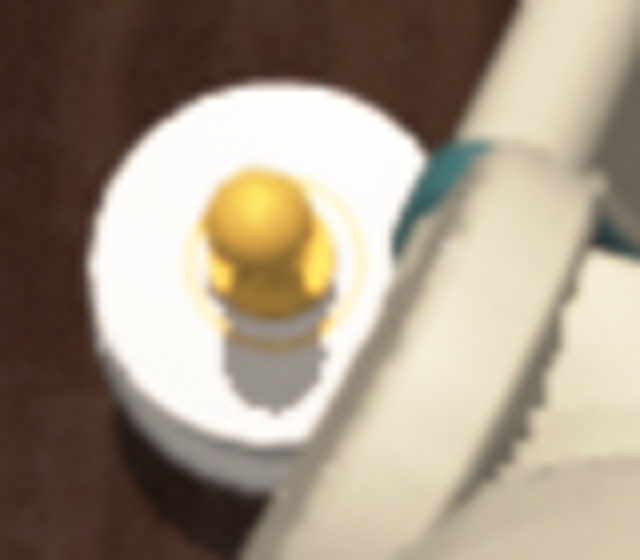

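The ornament is upright and inside the ring. In the top view the disc is at columns 207–335 and the ring at 184–366. Next: quantify, then a wider clear-up and a final look.

Run:
```python
from h import *
T=r.camera_model("top");S=r.camera_model("side");W=r.camera_model("wrist")
q=lambda m,x,y,z,f,o:onz(m,(x+.5)/f-.5+o[0],(y+.5)/f-.5+o[1],z).round(1)
print("top ring",q(T,275,262,50,8,(245,165)),"ball",q(T,258,218,95,8,(245,165)),"disc x",q(T,271,258,58,8,(245,165)))
f=400/60;print("side ball",q(S,247,128,95,f,(340,180)),"disc",q(S,236,232,58,f,(340,180)),"ring 510.1 40.5")
f=400/190;print("wrist ball",q(W,199,109,95,f,(225,70)),"disc near+16:",q(W,199,196,55,f,(225,70))+[2.2,15.8,0],"ring near",q(W,202,221,50,f,(225,70))+[3.1,21.8,0])
```

```text
top ring [508.9  37.8  50. ] ball [509.7  38.1  95. ] disc x [508.2  38.2  58. ]
side ball [507.6  40.3  95. ] disc [511.7  41.2  58. ] ring 510.1 40.5
wrist ball [508.3  39.7  95. ] disc near+16: [508.   40.2  55. ] ring near [508.8  39.6  50. ]
```

Request:
move_arm(xyz=[[0.004,0,-0.02],[0.008,0,-0.04],[0.012,0,-0.06],[0.016,0,-0.08],[0.02,0,-0.1],[0.024,0,-0.12],[0.024,0,-0.12],[0.024,0,-0.12]], rot=[[0,0,0],[0,0,0],[0,0,0],[0,0,0],[0,0,0],[0,0,0],[0,0,0],[0,0,0]], hand=[-1,-1,-1,-1,-1,-1,-1,-1])

```text
clock: 10.6
tool_pos: [501.2, -22.7, 152.4]
eef_rot: [-2.26, -1.966, -0.242]
force: [-0.2, 0.3, -0.3]
finger_gap: -0.0
```

All three views put it within ~1 mm of the ring's middle. One last look before handing in.

Run:
```python
from h import *
cv2.imwrite("pics/side12.png",r.snapshot("side")[100:340,180:500,::-1].repeat(2,0).repeat(2,1))
```

```text
(no output)
```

View pics/side12.png

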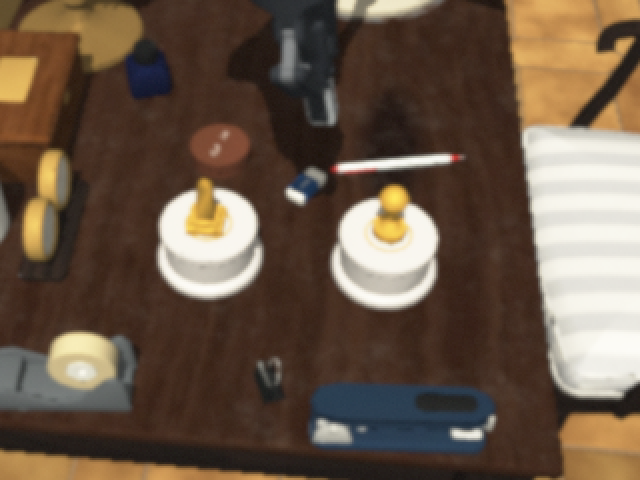

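The ornament stands upright in the middle of its ring. The obelisk, eraser, clip and tin are where they were, and the hand is clear.

```bash
python3 -c "
from workcell import r
print(r.finish_job())"
```

```text
the job is handed in; nothing more can be done
None
```

I pushed the brass ornament about 21 mm along the plinth with the shut fingertips, low on its base disc. Then I backed the hand off, raised it clear and handed the job in at about 10.7 s.

- **Ornament position:** the top, side and wrist cameras each put it within about 1–2.5 mm of the ring's middle. It looks upright and inside the ring.
- **Other objects:** in the last side view the obelisk, eraser, binder clip and tin look unmoved. I judged this by eye and did not measure it.
- **Contact and force:** the cameras showed the ornament sliding with the fingertip. The force readings stayed near 1 N, within sensor noise, so they neither confirm the contact nor show the push force exactly.
- **One disagreement:** the pictures showed the real fingertip about 22–26 mm short of the reported TCP. I backed off before touching the ornament. I then moved the reported position inside the plinth's edge and felt no force, so I set the push height from the pictures instead.

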